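# Fit the adjustable wrench and tighten the board clamp

## Robot

A 6-joint arm with a two-finger parallel gripper is mounted at the origin on the work surface. World frame = base frame: x ahead of the robot, y to its left, z up, the work surface at z = 0. Lengths are in m, angles in rad, forces in N, time in s.
With the tool pointing down it reaches from about 0.375 to 0.975 m from the base axis. Payload 3.8 kg.
Tool frame: the origin (TCP) lies at the very end of the fingers, on their centre line; the grasp point (between the pads) lies 19 mm behind it; y points along the fingers, x is the direction in which the jaws open and shut, and the axes are right-handed (so a half turn about y gives the same grasp; the last joint's range is limited). The gripper opens to 85 mm and grips with 20 to 120 N. Pads are 22 mm wide; open, the fingers measure 114 mm over their backs; the gripper's body (76 mm by 85 mm) begins 54 mm behind the grasp point. The pads swing forward as they close: fully open they stand 13 mm farther back than shut.
Start: joints at [-1.332, 0.264, 1.604, -0, 1.274, -0.037], TCP at [0.184, -0.649, 0.231] pointing down, gripper open.
Joint ranges: [-2.63, 2.63], [-0.94, 2.18], [0.31, 2.57], [-1.31, 4.45], [0, 2.66], [-2.55, 2.55]. Speed limits (rad/s): [2.57, 2.57, 3.14, 3.14, 3.14, 3.14].

## Interface

Orientations are given as a rotation vector (axis times angle).
In Python, from workcell import bot, cams gives the robot as it stands.
- The arm moves only by the tool play_rows, never from a script. Its argument "motion" is a list of rows, each a list of 2 entries, a list of its own where there are three numbers: the shift along the world's x, y, z normalised to -1 to 1, where 1 is 400 mm, then the turn, a rotation vector about the world's x, y, z normalised to -1 to 1, where 1 is pi/4 rad. In form: [[[tx, ty, tz], [ax, ay, az]], ...]. A call has 1 to 10 rows; each row is the pose to reach, as a shift and turn from the pose commanded when the call began; what a row does not reach only later rows make up. A row lasts 1/8 s, in which the tool goes at most 62.5 mm and 10.7 degrees, less where a joint would pass 70% of its speed; a pose out of reach is approached as far as the arm can. A call with a number of a shift or a turn outside -1 to 1 is refused whole. A call with a gripper value outside its range is refused whole. "gripper" is the closure, from 0 (fully open) to 1 (shut), set as the call begins (left out, the last holds). The fingers move at their own pace and stop on an object; "squeeze" is the grip in N (left out, the last holds). Time passes only in rows, so rows that repeat a pose let the fingers close. It gives the time, the measured TCP pose, the force and the opening at its end, in the units of the state.
- bot.read_state(): the state, without advancing time (a new reading comes with each control period).
- cams.read_camera(name): name is "scene" or "top" or "wrist"; returns (picture, depth): 480x640x3 uint8, red, green, blue; 480x640 float32, m along the optical axis (not along the pixel's ray), 0 where there is no reading.
- cams.calibration(name): a dict with "mtx" (3x3 intrinsics, pixels), "R" (3x3) and "t" (3): a world point X has camera coordinates R X + t; the wrist camera has in their place "tool_from_camera" (4x4, takes a point from camera to tool coordinates, whose origin is the TCP and whose axes are the tool frame's). Camera axes: x right, y down, z forward; pixel columns grow to the right and rows downward; lengths in m; the calibration is good to about 2 mm. The wrist camera is an equidistant fisheye: a pixel r from the principal point sees the ray r / f radians off the axis. A picture is of the moment at which its call begins: read the wrist's pose just before it. calibration takes no time and is no camera call.
- bot.finish_job(): hands the job in, once; it reports no verdict.
Trained networks look in the newest picture that a camera, given by its name, has taken for a name from the list of things; names that differ only in an ending like _2 or _b are one class to them, and where a whole thing is asked for, a point or a joint stands for the part that bears it (a point fixed in the world has none). Each returns a list of dicts, best first, with "conf" (0 to 1); they miss things now and then, are a little off and sometimes report something else, mostly with a low value. They report only what shows in the picture. A call takes as long as a camera call. They do not tell look-alikes from the thing itself.
- cams.recognise(camera, label): "xyz" ([x, y, z] in m, in the coordinates of the camera as it stood for that picture, good to about 4 mm: the middle of the surface that is visible of it).
- cams.regions_of(camera, label): "mask" (480x640 bool, what is visible of it).
- cams.mark_of(camera, label): "xyz" ([x, y, z] in m, in the coordinates of the camera as it stood for that picture, good to about 4 mm: a listed point, or the origin of a listed thing).
The state is a dict: "time": time; "q": joint angles; "joint_vel": joint speeds; "joint_torque": joint torques, N m; "tool_pos": TCP position; "tcp_rot": TCP orientation; "wrist_force": force on the tool from outside, world axes, zero at the start; "torque": the same for the moment, N m; "width": opening from 0.0 (shut) to 1.0 (fully open).
Only numpy, scipy, OpenCV 4.12 (cv2) and the standard library are available. Lean on these libraries where they do the work, as an engineer would, in place of code of your own. Each camera call takes 0.05 s, during which the arm holds its last target.

## Task

The adjustable wrench already lies round the brass nut of the board clamp, but its jaws are too wide. Roll its worm with light strokes of the fingertips until the jaws just fit the nut, then swing the handle clockwise (seen from above) until the nut comes up fully tight, never bearing hard on the wrench. Leave the wrench lying in place on the nut, let go of it, and leave everything else on the bench where it is.

Things in the scene. Friction and masses are not known exactly. Their poses are not given: they have to be found in the camera images.
- nut (a joint): Turn of the brass hex clamp nut, rad, growing clockwise seen from above (tightening). Starts at 0 to 0.1 and comes up hard against its end, fully tight, at 0.8. It takes 0.25 N m all the way (2.5 to 5.5 N pushed squarely at the middle of the grip, drag on the plate included); at the end the push rises by about 0.4 N per mm. Much above 9 N there can force the jaws open.
- nut_mid (a point): Centre of the brass nut, on its turning axis, half-way up: 24 mm across flats, 13 mm tall, on a fixed upright stud (15 mm thick, 5 mm higher than the nut). It stands on a dark grey metal plate (300 x 225 mm, 8 mm thick) with a steel strap and a small board panel; this point is 13.5 mm above the plate's top.
- wrench: Adjustable wrench, 235 mm long, loose, about 0.5 kg, lying flat on the plate with open jaws already round the nut. Origin: between the jaws, near the nut's axis, level with the plate's top. x points from the handle to the jaw mouth, y to the moving jaw, z up. Head 12 mm thick (7 to 19 mm above the plate); fixed jaw face at y = -14 mm, throat at x = -15 mm, jaws end at x = 14 mm.
- moving_jaw (a joint): How far the wrench's moving jaw has been wound in, m: the opening between the jaws is 30 mm minus this, so 0.006 is no play on the 24 mm nut; about 0.0052 to 0.007 is where the worm stops. Starts at 0.0015 to 0.003. It moves only through the worm, 0.5 mm per radian of the worm.
- worm_mid (a point): Centre of the wrench's worm (adjusting roller), 38 mm from the jaw centre towards the handle, 4 mm off the middle line towards the moving jaw. A ribbed dark and brass roller 20 mm thick, 18 mm long, along the wrench's y. Stroking its top from handle to jaws winds the jaw in (the opposite stroke winds it out): 10 mm of stroke turns it 1 rad, 0.5 mm of jaw.
- worm_top (a point): Top of the worm, 10 mm above its centre, 4 mm proud of the head. The head lies on a sprung washer: pressed down at the worm it sinks only 0.8 mm, from 2 N at first to 9 N at the bottom, rigid beyond, so touch it slowly (10 mm/s). The worm turns stiffly (3.5 N at its rim): press with 5 to 8 N so that the finger does not slip. Once the jaws fit, the worm stops, the finger slides over it and the head may stick.
- grip_mid (a point): Centre of the wrench's grey plastic grip, half-way up, on the wrench's middle line, 150 mm from the jaw centre. The grip is 110 mm long, 30 mm wide, 26 mm tall and lies on the plate, on which it slides when the wrench turns; its top is 13 mm above this point.
- spare_nut: Larger steel nut, 30 mm across flats, 14 mm tall, loose on the plate beyond the handle's sweep; not to be used. Origin at its underside.
- panel: Loose green circuit panel with components, 100 x 160 x 18 mm, lying on the bench; leave alone. Origin at the centre of its underside.
- tape_roll: Roll of yellow tape, 90 mm across, 24 mm high; leave alone. Origin at the centre of its underside.
- flux_jar: Amber jar with black cap, 56 mm across, 75 mm high; leave alone. Origin at the centre of its underside.
- screwdriver: Screwdriver with red handle, about 200 mm long, lying on the bench; leave alone.
- parts_tray: Blue tray with two compartments, 100 x 130 x 30 mm; leave alone. Origin at the centre of its underside.
Things that resemble listed ones, but are neither listed nor needed, are in the scene too. There is more than one size of the wrench; the job needs the larger.

How it is judged:
By the outcome, as a careful person would: the job done as asked, in the order asked, and still so for the second after the job is handed in, with the robot touching nothing.
It also fails if it takes over 72 s, if anything falls off the work surface, if the arm or the gripper's body presses on something with over 40 N, if the wrist force passes 120 N, or if a joint passes its speed limit or range.

## Working session

There is one attempt and no reset: what is moved stays moved. The work goes in short steps, Python scripts to look and compute and a tool call to move; the robot and the scene stay as the last step left them, time stands still between calls to the robot, and variables do not carry over. Pictures are saved under pics/ and viewed, and the job is handed in when it is done.

Besides the shell and the picture viewer there is one more tool, called after ">>>" by a JSON object that holds its "fn" and its "kwargs", one argument or row to a line. play_rows: Moves the arm, as the interface text tells. Its arguments: {"type":"object","properties":{"motion":{"type":"array","items":{"type":"array"}},"gripper":{"type":"number"},"squeeze":{"type":"number"}},"required":["motion"]}

```bash
ls; mkdir -p pics; python3 - <<'E'
from workcell import bot,cams
import cv2,numpy as np
s=bot.read_state();print({k:np.round(v,3).tolist() for k,v in s.items()})
for n in ["scene","top","wrist"]:
    p,d=cams.read_camera(n);cv2.imwrite(f"pics/{n}0.png",p[:,:,::-1]);np.save(f"{n}0.npy",d)
    c=cams.calibration(n);print(n,{k:np.round(v,4).tolist() for k,v in c.items()})
    for l in ["wrench","nut_mid","worm_mid","worm_top","grip_mid","spare_nut"]:
        for r in cams.mark_of(n,l):
            x=np.array(r["xyz"])
            if n!="wrist": x=c["R"].T@(x-c["t"])
            print(n,l,round(r["conf"],2),np.round(x,4))
E
```

```text
pics
{'time': 0.0, 'q': [-1.332, 0.265, 1.605, -0.0, 1.274, -0.037], 'joint_vel': [-0.0, 0.001, -0.001, 0.0, -0.001, 0.001], 'joint_torque': [0.0, -51.511, -36.731, 0.0, 0.013, -0.0], 'tool_pos': [0.184, -0.649, 0.23], 'tcp_rot': [-1.326, 1.005, -1.002], 'wrist_force': [0.357, 0.936, 0.144], 'torque': [-0.01, -0.039, 0.007], 'width': 1.006}
scene {'mtx': [[445.284, 0.0, 315.3311], [0.0, 445.284, 241.3589], [0.0, 0.0, 1.0]], 'R': [[0.3358, 0.9419, -0.0012], [0.777, -0.2778, -0.5648], [-0.5324, 0.1887, -0.8252]], 't': [-0.1562, -0.3187, 1.37]}
scene wrench 0.64 [ 0.5242 -0.0268  0.0096]
scene wrench 0.61 [ 0.2011 -0.2537 -0.0053]
scene nut_mid 0.38 [ 0.523  -0.028   0.0205]
scene worm_mid 0.8 [0.5166 0.0077 0.0185]
scene worm_mid 0.75 [ 0.2156 -0.2804  0.0089]
scene worm_top 0.95 [0.5149 0.0093 0.032 ]
scene worm_top 0.61 [ 0.524  -0.0271  0.0066]
scene worm_top 0.6 [ 0.2195 -0.2815  0.0155]
scene grip_mid 0.9 [0.489  0.1178 0.0193]
scene grip_mid 0.56 [ 0.2802 -0.3416  0.0094]
scene grip_mid 0.16 [ 0.6965  0.4021 -0.0042]
scene spare_nut 0.48 [ 0.6526 -0.0121  0.01  ]
top {'mtx': [[43
[... 413 characters left out ...]
.89 [0.5236 0.0108 0.0284]
top worm_top 0.85 [ 0.2178 -0.2771  0.0145]
top grip_mid 0.75 [0.4897 0.1179 0.0188]
top grip_mid 0.73 [ 0.2827 -0.3432  0.0071]
top grip_mid 0.46 [ 0.6679 -0.3891  0.0043]
top spare_nut 0.43 [ 0.655  -0.0068  0.0106]
top spare_nut 0.24 [0.5276 0.4071 0.0012]
wrist {'mtx': [[371.6483, 0.0, 321.7397], [0.0, 371.6483, 240.5481], [0.0, 0.0, 1.0]], 'tool_from_camera': [[1.0, -0.0008, -0.0003, 0.0005], [0.0, -0.2985, 0.9544, -0.1426], [-0.0009, -0.9544, -0.2985, 0.077], [0.0, 0.0, 0.0, 1.0]]}
wrist wrench 0.61 [-0.3712 -0.1519  0.3449]
wrist worm_mid 0.59 [-0.3511 -0.1615  0.3356]
wrist worm_top 0.9 [-0.3479 -0.1605  0.3238]
wrist grip_mid 0.74 [-0.2673 -0.2005  0.3125]
```

View pics/top0.png

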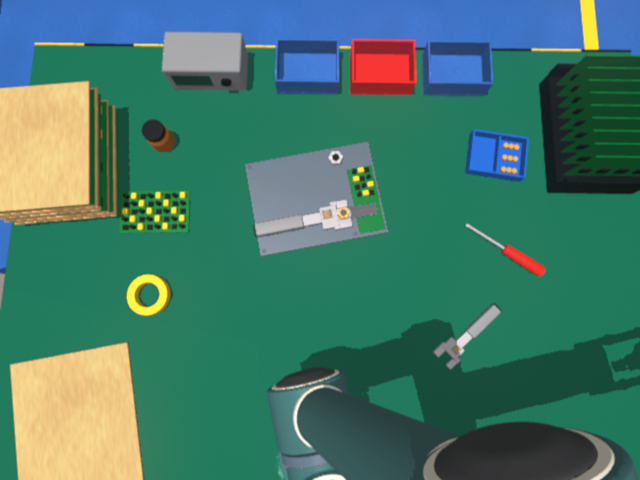

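View pics/scene0.png

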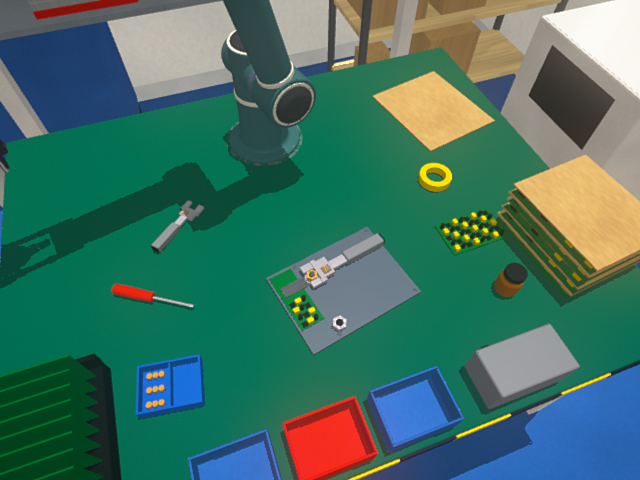

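```bash
python3 - <<'E'
import cv2
p=cv2.imread('pics/top0.png');cv2.imwrite('pics/top0c.png',cv2.resize(p[150:310,200:400],None,fx=3.7,fy=3.7,interpolation=cv2.INTER_CUBIC))
E
```

```text
(no output)
```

View pics/top0c.png

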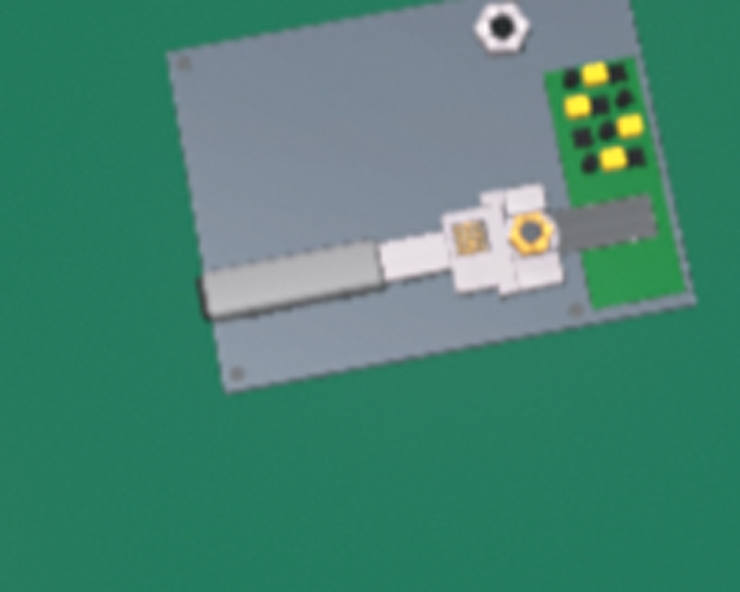

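```bash
cat > h.py <<'E'
import numpy as np,cv2
from scipy.spatial.transform import Rotation as Ro
from workcell import bot,cams
def tool(s=None):
    s=s or bot.read_state()
    return Ro.from_rotvec(s["tcp_rot"]).as_matrix(),np.array(s["tool_pos"]),s
def wrist2world(x,R,p):
    T=np.array(cams.calibration("wrist")["tool_from_camera"]);return R@(T[:3,:3]@np.asarray(x)+T[:3,3])+p
def world2pix(X,R,p):
    c=cams.calibration("wrist");T=np.array(c["tool_from_camera"]);t=R.T@(np.asarray(X)-p)
    k=T[:3,:3].T@(t-T[:3,3]);th=np.arctan2(np.hypot(k[0],k[1]),k[2]);ph=np.arctan2(k[1],k[0]);m=c["mtx"];r=m[0][0]*th
    return np.array([m[0][2]+r*np.cos(ph),m[1][2]+r*np.sin(ph)])
def pix_at_z(u,v,z,R,p):
    c=cams.calibration("wrist");T=np.array(c["tool_from_camera"]);m=c["mtx"];a,b=u-m[0][2],v-m[1][2];r=np.hypot(a,b);th=r/m[0][0]
    k=np.array([np.sin(th)*a/r,np.sin(th)*b/r,np.cos(th)]);d=R@T[:3,:3]@k;o=R@T[:3,3]+p
    return o+d*(z-o[2])/d[2]
E
python3 - <<'E'
from h import *
R,p,s=tool();print(np.round(R,3),p)
E
```

```text
[[ 0.272  0.     0.962]
 [-0.962  0.     0.272]
 [-0.    -1.     0.   ]] [ 0.18380815 -0.64947714  0.23130155]
```

>>> {"fn": "play_rows", "kwargs": {
  "motion": [
    [[0.05,0.1,0],[0,0,0]],
    [[0.11,0.23,0],[0,0,0]],
    [[0.18,0.36,0],[0,0,0]],
    [[0.25,0.5,0],[0,0,0]],
    [[0.32,0.64,0],[0,0,0]],
    [[0.39,0.78,0],[0,0,0]],
    [[0.46,0.92,0],[0,0,0]],
    [[0.5,1.0,0],[0,0,0]]
  ],
  "gripper": 1,
  "squeeze": 40
}}

```text
time: 2.05
tool_pos: [0.3846, -0.247, 0.2316]
tcp_rot: [-1.327, 1.001, -1.003]
wrist_force: [0.5, 0.4, 0.6]
width: -0.003
```

>>> {"fn": "play_rows", "kwargs": {
  "motion": [
    [[0.06,0.12,0],[0,0,0]],
    [[0.12,0.24,-0.03],[0,0,0]],
    [[0.18,0.36,-0.06],[0,0,0]],
    [[0.24,0.5,-0.1],[0,0,0]],
    [[0.33,0.62,-0.14],[0,0,-0.03]],
    [[0.33,0.645,-0.15],[0,0,-0.067]],
    [[0.33,0.645,-0.15],[0,0,-0.067]]
  ]
}}

```text
time: 2.92
tool_pos: [0.5155, 0.0095, 0.1706]
tcp_rot: [-1.309, 1.042, -1.04]
wrist_force: [-1.3, 0.9, 0.6]
width: -0.004
```

```bash
cat > look.py <<'E'
import sys
from h import *
tag=sys.argv[1]; R,p,s=tool()
P,d=cams.read_camera("wrist");cv2.imwrite(f"pics/w{tag}.png",P[:,:,::-1])
np.save("w%s.npy"%tag,d);np.savez("w%s.npz"%tag,R=R,p=p)
print("t",s["time"],"tcp",np.round(p,4),"F",np.round(s["wrist_force"],2),"q",np.round(s["q"],2),"w",s["width"])
for l in sys.argv[2:]:
    for r in cams.mark_of("wrist",l):
        x=wrist2world(r["xyz"],R,p);print(l,round(r["conf"],2),np.round(x,4),np.round(world2pix(x,R,p)))
E
python3 look.py 1 wrench nut_mid worm_top worm_mid grip_mid
```

```text
t 2.925 tcp [0.5155 0.0095 0.1706] F [-1.26  0.87  0.64] q [-0.03  0.01  2.01 -0.    1.13  1.32] w -0.004434925677628937
wrench 0.64 [ 0.5194 -0.0346  0.0027] [372. 225.]
worm_top 0.78 [0.5204 0.01   0.0314] [322. 221.]
worm_mid 0.85 [0.5151 0.0084 0.0253] [323. 226.]
worm_mid 0.28 [ 0.5243 -0.0257  0.0245] [366. 224.]
grip_mid 0.83 [0.4851 0.1177 0.0247] [188. 232.]
```

View pics/w1.png

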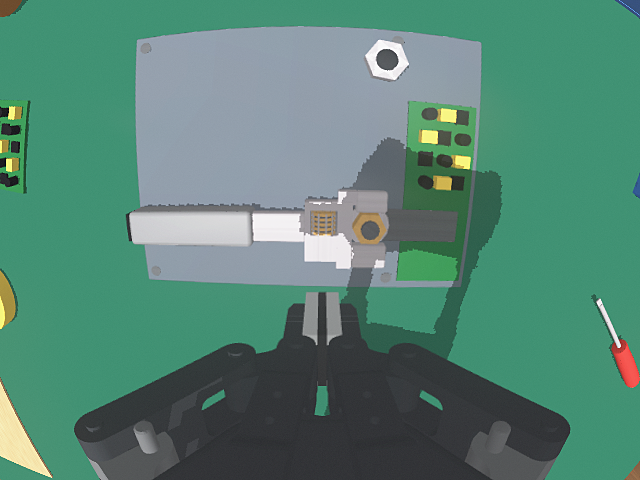

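```bash
python3 - <<'E'
from h import *
z=np.load('w1.npz');R,p=z['R'],z['p'];print(np.round(R,3))
P=cv2.imread('pics/w1.png');cv2.imwrite('pics/w1c.png',cv2.resize(P[170:330,280:440],None,fx=3.7,fy=3.7,interpolation=cv2.INTER_CUBIC))
d=np.load('w1.npy');
for n,u,v,h in [("worm",322.5,223,.031),("stud",370,229,.033),("gripL",131,228,.034),("gripR",251,228,.034)]:
    print(n,np.round(pix_at_z(u,v,h,R,p),4),d[int(v),int(u)])
E
```

```text
[[ 0.224 -0.001  0.975]
 [-0.975 -0.     0.224]
 [-0.    -1.    -0.001]]
worm [0.5186 0.0093 0.031 ] 0.29211676
stud [ 0.5228 -0.0281  0.033 ] 0.2909545
gripL [0.4799 0.1684 0.034 ] 0.29041
gripR [0.503  0.0636 0.034 ] 0.29150128
```

View pics/w1c.png

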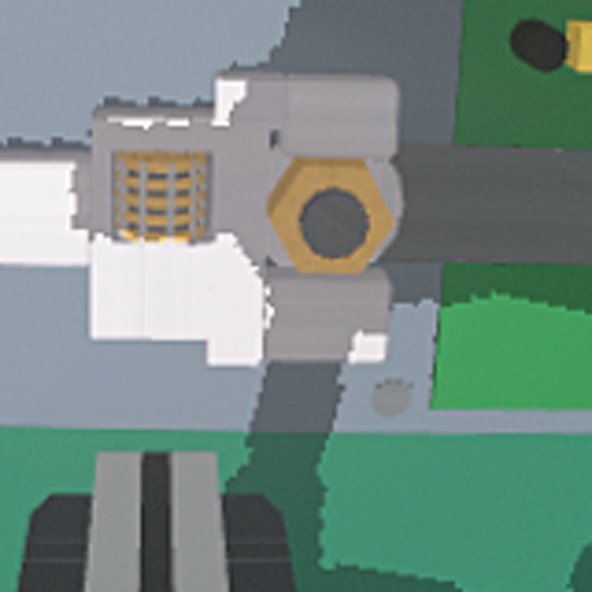

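>>> {"fn": "play_rows", "kwargs": {
  "motion": [
    [[0,0,-0.02],[0,0,0.23]],
    [[0,0,-0.05],[0,0,0.46]],
    [[0,0.01,-0.08],[0,0,0.69]],
    [[0,0.01,-0.1],[0,0,0.9]],
    [[0.004,0.019,-0.1],[0,0,0.98]],
    [[0.004,0.019,-0.1],[0,0,0.98]]
  ]
}}

```text
time: 3.98
tool_pos: [0.5175, 0.0156, 0.1316]
tcp_rot: [-1.523, 0.454, -0.454]
wrist_force: [-0.2, 0.4, 0.2]
width: 0.002
```

>>> {"fn": "play_rows", "kwargs": {
  "motion": [
    [[0,0,-0.02],[0,0,0.23]],
    [[0,0,-0.05],[0,0,0.46]],
    [[0,0,-0.08],[0,0,0.69]],
    [[0,0,-0.12],[0,0,0.9]],
    [[0,0,-0.16],[0,0,1.0]],
    [[0,0,-0.18],[0,0,1.0]],
    [[0,0,-0.18],[0,0,1.0]]
  ]
}}

```text
time: 4.85
tool_pos: [0.5171, 0.0158, 0.059]
tcp_rot: [-1.565, -0.16, 0.162]
wrist_force: [-0.5, 0.6, 0.5]
width: 0.001
```

```bash
python3 look.py 2 worm_top wrench nut_mid; python3 - <<'E'
from h import *
z=np.load('w2.npz');R,p=z['R'],z['p'];print(np.round(R,3))
for X in [(.5186,.0093,.031),(.5228,-.0281,.033),p]: print(world2pix(X,R,p))
E
```

```text
t 4.85 tcp [0.5171 0.0158 0.059 ] F [-0.48  0.6   0.51] q [-0.02  0.14  2.1  -0.    0.9  -0.22] w 0.0013224808816632101
wrench 0.74 [ 0.2025 -0.259  -0.003 ] [  4. 421.]
[[ 0.979 -0.001 -0.204]
 [ 0.204 -0.     0.979]
 [-0.001 -1.     0.   ]]
[320.95352712 295.4931378 ]
[314.66665806 357.85122912]
[320.37808602 309.69348212]
```

View pics/w2.png

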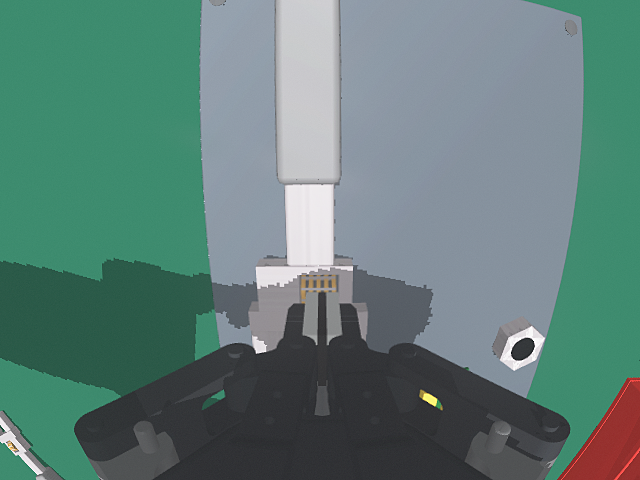

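>>> {"fn": "play_rows", "kwargs": {
  "motion": [
    [[0,0.004,-0.03],[0,0,0.01]],
    [[0,0.004,-0.056],[0,0,0.01]],
    [[0,0.004,-0.06],[0,0,0.01]],
    [[0,0.004,-0.063],[0,0,0.01]],
    [[0,0.004,-0.063],[0,0,0.01]],
    [[0,0.004,-0.063],[0,0,0.01]]
  ]
}}

```text
time: 5.8
tool_pos: [0.5177, 0.0177, 0.0344]
tcp_rot: [-1.564, -0.169, 0.169]
wrist_force: [0.4, 0.0, 0.9]
width: 0.001
```

>>> {"fn": "play_rows", "kwargs": {
  "motion": [
    [[0,0,-0.002],[0,0,0]],
    [[0,0,-0.004],[0,0,0]],
    [[0,0,-0.004],[0,0,0]]
  ]
}}

```text
time: 6.18
tool_pos: [0.5173, 0.0177, 0.0324]
tcp_rot: [-1.564, -0.169, 0.169]
wrist_force: [-0.1, -0.6, 1.4]
width: -0.001
```

>>> {"fn": "play_rows", "kwargs": {
  "motion": [
    [[0,0,-0.0015],[0,0,0]],
    [[0,0,-0.003],[0,0,0]],
    [[0,0,-0.003],[0,0,0]]
  ]
}}

```text
time: 6.55
tool_pos: [0.5174, 0.0177, 0.0312]
tcp_rot: [-1.564, -0.169, 0.169]
wrist_force: [-0.3, -0.4, 0.1]
width: -0.0
```

>>> {"fn": "play_rows", "kwargs": {
  "motion": [
    [[0,0,-0.001],[0,0,0]],
    [[0,0,-0.002],[0,0,0]],
    [[0,0,-0.002],[0,0,0]]
  ]
}}

```text
time: 6.92
tool_pos: [0.5176, 0.0177, 0.0308]
tcp_rot: [-1.564, -0.169, 0.169]
wrist_force: [-0.7, -0.4, 3.2]
width: 0.001
```

>>> {"fn": "play_rows", "kwargs": {
  "motion": [
    [[0,0,-0.001],[0,0,0]],
    [[0,0,-0.001],[0,0,0]]
  ]
}}

```text
time: 7.18
tool_pos: [0.5177, 0.0177, 0.0305]
tcp_rot: [-1.564, -0.169, 0.169]
wrist_force: [-1.8, -0.1, 6.4]
width: 0.001
```

>>> {"fn": "play_rows", "kwargs": {
  "motion": [
    [[0.0016,-0.0074,0],[0,0,0]],
    [[0.0032,-0.0147,0],[0,0,0]],
    [[0.0048,-0.022,0],[0,0,0]]
  ]
}}

```text
time: 7.55
tool_pos: [0.5194, 0.0097, 0.0305]
tcp_rot: [-1.563, -0.169, 0.168]
wrist_force: [-2.4, 2.9, 6.5]
width: -0.003
```

>>> {"fn": "play_rows", "kwargs": {
  "motion": [
    [[0.0016,-0.0074,0],[0,0,0]],
    [[0.0032,-0.0147,0],[0,0,0]],
    [[0.0038,-0.0171,0],[0,0,0]]
  ]
}}

```text
time: 7.92
tool_pos: [0.5209, 0.0028, 0.0305]
tcp_rot: [-1.563, -0.169, 0.168]
wrist_force: [-2.0, 4.3, 6.4]
width: -0.001
```

```bash
python3 -c "
from h import *
s=bot.read_state();print(s['time'],s['tool_pos'],np.round(s['wrist_force'],2))"; python3 look.py 3
```

```text
7.925 [0.52088997 0.00276558 0.03049239] [-2.04  4.29  6.36]
t 7.925 tcp [0.5209 0.0028 0.0305] F [-2.04  4.29  6.36] q [-0.04  0.19  2.1   0.    0.85 -0.26] w -0.0007696492699466557
```

View pics/w3.png

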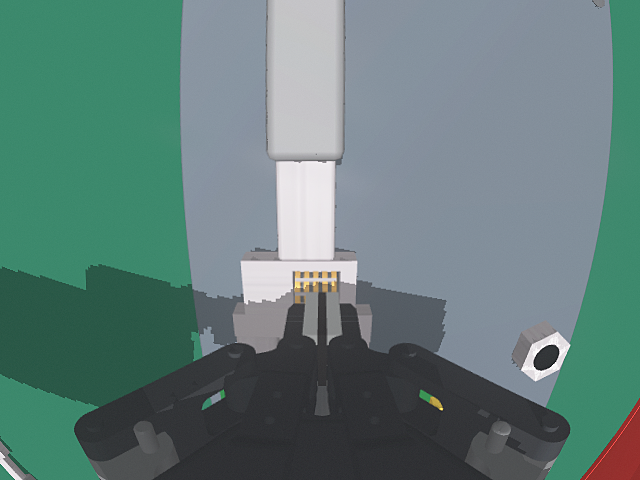

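>>> {"fn": "play_rows", "kwargs": {
  "motion": [
    [[0,0,0.006],[0,0,0]],
    [[-0.004,0.02,0.008],[0,0,0]],
    [[-0.0086,0.0391,0.008],[0,0,0]],
    [[-0.0086,0.0391,0.006],[0,0,0]],
    [[-0.0086,0.0391,0.0035],[0,0,0]],
    [[-0.0086,0.0391,0.0015],[0,0,0]],
    [[-0.0086,0.0391,0],[0,0,0]],
    [[-0.0086,0.0391,0],[0,0,0]]
  ]
}}

```text
time: 8.98
tool_pos: [0.5176, 0.0177, 0.0306]
tcp_rot: [-1.564, -0.169, 0.169]
wrist_force: [-2.2, 0.5, 5.4]
width: 0.0
```

>>> {"fn": "play_rows", "kwargs": {
  "motion": [
    [[0.0016,-0.0074,0],[0,0,0]],
    [[0.0032,-0.0147,0],[0,0,0]],
    [[0.0048,-0.022,0],[0,0,0]]
  ]
}}

```text
time: 9.35
tool_pos: [0.5193, 0.0095, 0.0306]
tcp_rot: [-1.563, -0.168, 0.169]
wrist_force: [-2.2, 3.6, 5.9]
width: -0.0
```

>>> {"fn": "play_rows", "kwargs": {
  "motion": [
    [[0.0016,-0.0074,0],[0,0,0]],
    [[0.0032,-0.0147,0],[0,0,0]],
    [[0.0048,-0.022,0],[0,0,0]]
  ]
}}

```text
time: 9.72
tool_pos: [0.5216, 0.0005, 0.0306]
tcp_rot: [-1.563, -0.169, 0.168]
wrist_force: [-0.1, 1.6, 3.6]
width: -0.002
```

>>> {"fn": "play_rows", "kwargs": {
  "motion": [
    [[0,0,0.006],[0,0,0]],
    [[-0.005,0.023,0.008],[0,0,0]],
    [[-0.0101,0.046,0.008],[0,0,0]],
    [[-0.0101,0.046,0.006],[0,0,0]],
    [[-0.0101,0.046,0.0035],[0,0,0]],
    [[-0.0101,0.046,0.0015],[0,0,0]],
    [[-0.0101,0.046,0],[0,0,0]],
    [[-0.0101,0.046,0],[0,0,0]]
  ]
}}

```text
time: 10.72
tool_pos: [0.5174, 0.0185, 0.0305]
tcp_rot: [-1.564, -0.169, 0.169]
wrist_force: [-2.1, 1.0, 4.7]
width: -0.003
```

>>> {"fn": "play_rows", "kwargs": {
  "motion": [
    [[0.0016,-0.0074,0],[0,0,0]],
    [[0.0032,-0.0147,0],[0,0,0]],
    [[0.0048,-0.022,0],[0,0,0]]
  ]
}}

```text
time: 11.1
tool_pos: [0.5194, 0.0102, 0.0306]
tcp_rot: [-1.563, -0.169, 0.168]
wrist_force: [-2.5, 4.6, 5.6]
width: 0.0
```

>>> {"fn": "play_rows", "kwargs": {
  "motion": [
    [[0.0016,-0.0074,0],[0,0,0]],
    [[0.0032,-0.0147,0],[0,0,0]],
    [[0.0042,-0.019,0],[0,0,0]]
  ]
}}

```text
time: 11.48
tool_pos: [0.5214, 0.0026, 0.0306]
tcp_rot: [-1.563, -0.169, 0.168]
wrist_force: [-1.2, 4.2, 5.4]
width: -0.003
```

>>> {"fn": "play_rows", "kwargs": {
  "motion": [
    [[0,0,0.006],[0,0,0]],
    [[-0.005,0.023,0.008],[0,0,0]],
    [[-0.009,0.041,0.008],[0,0,0]],
    [[-0.009,0.041,0.006],[0,0,0]],
    [[-0.009,0.041,0.0035],[0,0,0]],
    [[-0.009,0.041,0.001],[0,0,0]],
    [[-0.009,0.041,-0.0003],[0,0,0]],
    [[-0.009,0.041,-0.0003],[0,0,0]]
  ]
}}

```text
time: 12.48
tool_pos: [0.5174, 0.0185, 0.0304]
tcp_rot: [-1.564, -0.169, 0.169]
wrist_force: [-1.5, 0.3, 4.3]
width: -0.002
```

>>> {"fn": "play_rows", "kwargs": {
  "motion": [
    [[0.0016,-0.0074,0],[0,0,0]],
    [[0.0032,-0.0147,0],[0,0,0]],
    [[0.0048,-0.022,0],[0,0,0]]
  ]
}}

```text
time: 12.85
tool_pos: [0.5195, 0.0102, 0.0306]
tcp_rot: [-1.563, -0.169, 0.168]
wrist_force: [-2.1, 4.3, 5.6]
width: 0.002
```

>>> {"fn": "play_rows", "kwargs": {
  "motion": [
    [[0.0016,-0.0074,0],[0,0,0]],
    [[0.0032,-0.0147,0],[0,0,0]],
    [[0.0042,-0.019,0],[0,0,0]]
  ]
}}

```text
time: 13.22
tool_pos: [0.5214, 0.0027, 0.0306]
tcp_rot: [-1.563, -0.169, 0.167]
wrist_force: [-1.5, 3.4, 5.1]
width: 0.0
```

>>> {"fn": "play_rows", "kwargs": {
  "motion": [
    [[0,0,0.03],[0,0,0]],
    [[0.01,-0.06,0.08],[0,0,0]],
    [[0.03,-0.13,0.1],[0,0,0]],
    [[0.04,-0.185,0.1],[0,0,0]],
    [[0.04,-0.185,0.1],[0,0,0]],
    [[0.04,-0.185,0.1],[0,0,0]]
  ]
}}

```text
time: 13.98
tool_pos: [0.5364, -0.0716, 0.0699]
tcp_rot: [-1.564, -0.168, 0.169]
wrist_force: [0.3, -0.0, 0.6]
width: 0.006
```

```bash
python3 look.py 4; python3 - <<'E'
import cv2
P=cv2.imread('pics/w4.png');cv2.imwrite('pics/w4c.png',cv2.resize(P[140:340,220:420],None,fx=3,fy=3,interpolation=cv2.INTER_CUBIC))
E
```

```text
t 13.975 tcp [ 0.5364 -0.0716  0.0699] F [ 0.27 -0.04  0.63] q [-0.18  0.17  2.04  0.    0.93 -0.39] w 0.006312747916169753
```

View pics/w4c.png

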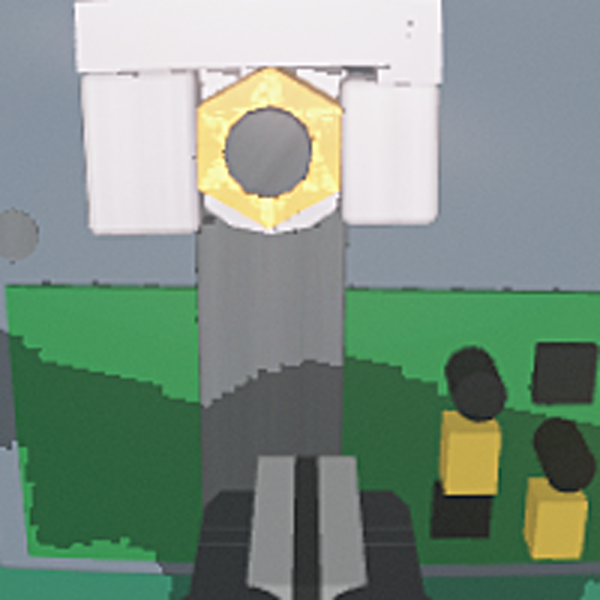

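>>> {"fn": "play_rows", "kwargs": {
  "motion": [
    [[-0.02,0.1,0],[0,0,0]],
    [[-0.049,0.226,-0.03],[0,0,0]],
    [[-0.049,0.226,-0.08],[0,0,0]],
    [[-0.049,0.226,-0.092],[0,0,0]],
    [[-0.049,0.226,-0.095],[0,0,0]],
    [[-0.049,0.226,-0.098],[0,0,0]],
    [[-0.049,0.226,-0.1],[0,0,0]],
    [[-0.049,0.226,-0.1002],[0,0,0]],
    [[-0.049,0.226,-0.1002],[0,0,0]]
  ]
}}

```text
time: 15.15
tool_pos: [0.5179, 0.0182, 0.0305]
tcp_rot: [-1.565, -0.17, 0.168]
wrist_force: [0.4, -1.0, 2.8]
width: 0.002
```

>>> {"fn": "play_rows", "kwargs": {
  "motion": [
    [[0.0016,-0.0074,0],[0,0,0]],
    [[0.0032,-0.0147,0],[0,0,0]]
  ]
}}

```text
time: 15.4
tool_pos: [0.519, 0.0135, 0.0306]
tcp_rot: [-1.563, -0.169, 0.168]
wrist_force: [-1.0, 4.6, 4.9]
width: -0.002
```

>>> {"fn": "play_rows", "kwargs": {
  "motion": [
    [[0.0016,-0.0074,0],[0,0,0]],
    [[0.0032,-0.0147,0],[0,0,0]]
  ]
}}

```text
time: 15.65
tool_pos: [0.5203, 0.0076, 0.0306]
tcp_rot: [-1.563, -0.169, 0.168]
wrist_force: [-0.4, 4.2, 5.9]
width: -0.0
```

>>> {"fn": "play_rows", "kwargs": {
  "motion": [
    [[0.0016,-0.0074,0],[0,0,0]],
    [[0.0026,-0.0116,0],[0,0,0]]
  ]
}}

```text
time: 15.9
tool_pos: [0.5213, 0.003, 0.0306]
tcp_rot: [-1.563, -0.169, 0.168]
wrist_force: [-1.7, 5.3, 6.7]
width: 0.002
```

>>> {"fn": "play_rows", "kwargs": {
  "motion": [
    [[0,0,0.006],[0,0,0]],
    [[-0.005,0.023,0.008],[0,0,0]],
    [[-0.009,0.041,0.008],[0,0,0]],
    [[-0.009,0.041,0.006],[0,0,0]],
    [[-0.009,0.041,0.0035],[0,0,0]],
    [[-0.009,0.041,0.001],[0,0,0]],
    [[-0.009,0.041,-0.0003],[0,0,0]],
    [[-0.009,0.041,-0.0003],[0,0,0]]
  ]
}}

```text
time: 16.9
tool_pos: [0.5173, 0.0185, 0.0303]
tcp_rot: [-1.564, -0.169, 0.169]
wrist_force: [-2.4, 0.4, 6.0]
width: 0.002
```

>>> {"fn": "play_rows", "kwargs": {
  "motion": [
    [[0.0016,-0.0074,0],[0,0,0]],
    [[0.0032,-0.0147,0],[0,0,0]]
  ]
}}

```text
time: 17.15
tool_pos: [0.5185, 0.0136, 0.0306]
tcp_rot: [-1.562, -0.168, 0.168]
wrist_force: [-2.9, 5.2, 6.8]
width: 0.002
```

>>> {"fn": "play_rows", "kwargs": {
  "motion": [
    [[0.0016,-0.0074,0],[0,0,0]],
    [[0.0032,-0.0147,0],[0,0,0]]
  ]
}}

```text
time: 17.4
tool_pos: [0.5205, 0.0074, 0.0306]
tcp_rot: [-1.563, -0.169, 0.167]
wrist_force: [-1.1, 3.7, 5.1]
width: -0.003
```

>>> {"fn": "play_rows", "kwargs": {
  "motion": [
    [[0.0016,-0.0074,0],[0,0,0]],
    [[0.0026,-0.0116,0],[0,0,0]]
  ]
}}

```text
time: 17.65
tool_pos: [0.5216, 0.0027, 0.0306]
tcp_rot: [-1.563, -0.169, 0.167]
wrist_force: [-1.6, 3.8, 4.4]
width: -0.001
```

>>> {"fn": "play_rows", "kwargs": {
  "motion": [
    [[0,0,0.03],[0,0,0]],
    [[0.01,-0.06,0.08],[0,0,0]],
    [[0.03,-0.13,0.08],[0,0,0]],
    [[0.04,-0.185,0.08],[0,0,0]],
    [[0.04,-0.185,0.08],[0,0,0]],
    [[0.04,-0.185,0.08],[0,0,0]]
  ]
}}

```text
time: 18.4
tool_pos: [0.5365, -0.0716, 0.0618]
tcp_rot: [-1.564, -0.168, 0.169]
wrist_force: [-0.2, -0.5, 0.2]
width: -0.003
```

```bash
python3 look.py 5; python3 - <<'E'
import cv2
P=cv2.imread('pics/w5.png');cv2.imwrite('pics/w5c.png',cv2.resize(P[110:310,220:420],None,fx=3,fy=3,interpolation=cv2.INTER_CUBIC))
E
```

```text
t 18.4 tcp [ 0.5365 -0.0716  0.0618] F [-0.22 -0.47  0.22] q [-0.18  0.18  2.04  0.    0.92 -0.39] w -0.0025575712358170484
```

View pics/w5c.png

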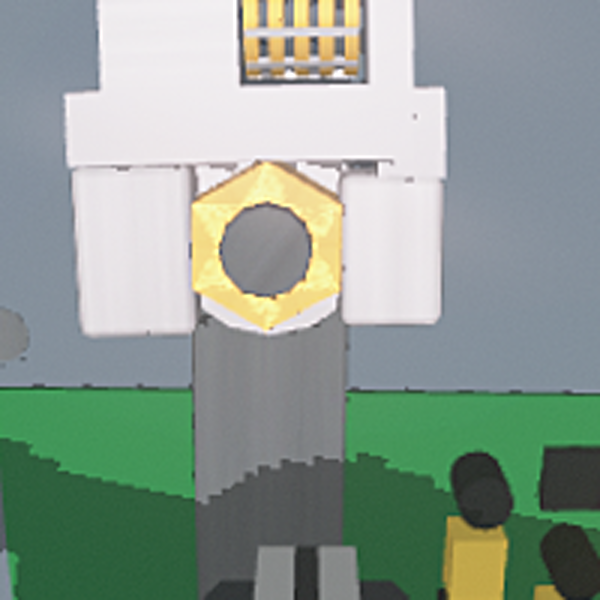

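```bash
python3 - <<'E'
from h import *
out=[]
for t in ['1','4','5']:
    z=np.load(f'w{t}.npz');R,p=z['R'],z['p'];P=cv2.imread(f'pics/w{t}.png')
    # orthorectify to plane z=.027, wrench axes; 0.2mm/px
    n=np.array([.5228,-.0281]);ax=np.array([.213,-.977]);ay=np.array([.977,.213])
    xs=np.arange(-60,25,.25)/1e3; ys=np.arange(-45,45,.25)/1e3
    mp=np.array([[world2pix([*(n+a*ax+b*ay),.027],R,p) for b in ys] for a in xs],np.float32)
    out.append(cv2.remap(P,mp[...,0],mp[...,1],cv2.INTER_CUBIC))
im=np.hstack(out);print(im.shape);im=cv2.resize(im[:,:],(800,int(im.shape[0]*800/im.shape[1])));
cv2.imwrite('pics/ortho.png',im)
o2=np.hstack([out[0],out[2]]);cv2.imwrite('pics/ortho2.png',o2)
E
```

```text
Traceback (most recent call last):
  File "h.py", line 10, in world2pix
    c=cams.calibration("wrist");T=np.array(c["tool_from_camera"]);t=R.T@(np.asarray(X)-p)
ValueError: time passes only in moves, steps and waits
```

```bash
sed -i 's/cams.calibration("wrist")/WC/g' h.py; sed -i '3a WC=cams.calibration("wrist")' h.py; cat > ortho.py <<'E'
import sys
from h import *
def ortho(t,n=(.5228,-.0281),yaw=-77.7):
    z=np.load(f'w{t}.npz');R,p=z['R'],z['p'];P=cv2.imread(f'pics/w{t}.png')
    n=np.array(n);a=np.radians(yaw);ax=np.array([np.cos(a),np.sin(a)]);ay=np.array([-ax[1],ax[0]])
    xs=np.arange(-60,25,.25)/1e3; ys=np.arange(-45,45,.25)/1e3
    mp=np.array([[world2pix([*(n+u*ax+b*ay),.027],R,p) for b in ys] for u in xs],np.float32)
    return cv2.remap(P,mp[...,0],mp[...,1],cv2.INTER_CUBIC)
if __name__=="__main__":
    cv2.imwrite(sys.argv[1],np.hstack([ortho(t) for t in sys.argv[2:]]))
E
python3 ortho.py pics/ortho2.png 1 5
```

```text
(no output)
```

View pics/ortho2.png

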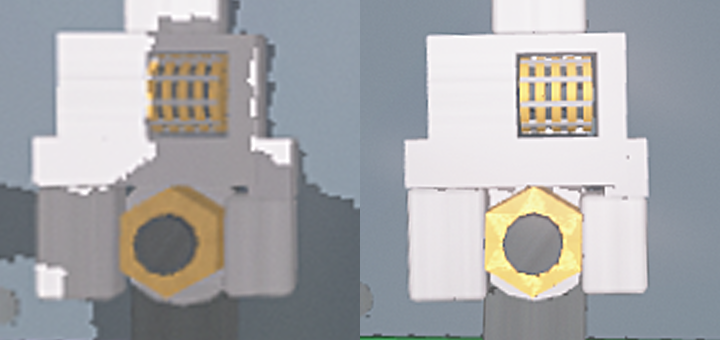

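```bash
python3 - <<'E'
from ortho import *
a,b=ortho('4'),ortho('5')
s=np.hstack([a[170:330],b[170:330]]);cv2.imwrite('pics/o45.png',s)
for n,o in (('4',a),('5',b)):
    for r in (270,280,290):
        g=o[r].astype(int).sum(1)/3
        d=np.abs(np.diff(g));print(n,r,[(i,int(g[i+1]-g[i])) for i in np.where(d>18)[0]])
E
```

```text
4 270 [(np.int64(47), 18), (np.int64(48), 21), (np.int64(124), -18), (np.int64(154), -27), (np.int64(155), -24), (np.int64(156), -18), (np.int64(188), 20), (np.int64(189), 26), (np.int64(190), 23), (np.int64(219), -25), (np.int64(220), -40), (np.int64(222), 25), (np.int64(223), 27), (np.int64(287), -39), (np.int64(288), -32)]
4 280 [(np.int64(48), 32), (np.int64(49), 32), (np.int64(123), -22), (np.int64(124), -25), (np.int64(125), -34), (np.int64(126), -20), (np.int64(127), 23), (np.int64(128), 55), (np.int64(129), 40), (np.int64(217), -22), (np.int64(218), -41), (np.int64(219), -42), (np.int64(222), 35), (np.int64(223), 32), (np.int64(287), -34), (np.int64(288), -34)]
4 290 [(np.int64(47), 24), (np.int64(48), 30), (np.int64(49), 24), (np.int64(124), -23), (np.int64(125), -29), (np.int64(126), -22), (np.int64(127), -21), (np.int64(139), 19), (np.int64(141), 25), (np.int64(142), 18), (np.int64(207), -25), (np.int64(208), -24), (np.int64(209), -22), (np.int64(222), 21), (np.int64(223), 24), (np.int64(285), -23), (np.int64(286), -28)]
5 270 [(np.int64(48), 24), (np.int64(49), 28), (np.i
[... 295 characters left out ...]
, 20), (np.int64(48), 30), (np.int64(49), 20), (np.int64(124), -19), (np.int64(125), -31), (np.int64(126), -32), (np.int64(127), -23), (np.int64(128), 22), (np.int64(129), 63), (np.int64(130), 53), (np.int64(217), -48), (np.int64(218), -48), (np.int64(219), -20), (np.int64(221), 32), (np.int64(222), 36), (np.int64(286), -44), (np.int64(287), -36)]
5 290 [(np.int64(48), 18), (np.int64(124), -19), (np.int64(125), -28), (np.int64(126), -35), (np.int64(127), -24), (np.int64(133), 26), (np.int64(140), 25), (np.int64(141), 21), (np.int64(142), 22), (np.int64(206), -19), (np.int64(207), -41), (np.int64(208), -34), (np.int64(222), 28), (np.int64(223), 21), (np.int64(284), -24), (np.int64(285), -19)]
```

View pics/o45.png

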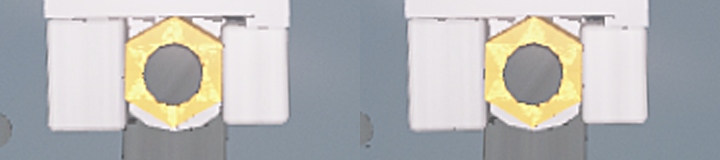

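>>> {"fn": "play_rows", "kwargs": {
  "motion": [
    [[-0.02,0.1,0],[0,0,0]],
    [[-0.049,0.226,-0.03],[0,0,0]],
    [[-0.049,0.226,-0.06],[0,0,0]],
    [[-0.049,0.226,-0.073],[0,0,0]],
    [[-0.049,0.226,-0.076],[0,0,0]],
    [[-0.049,0.226,-0.079],[0,0,0]],
    [[-0.049,0.226,-0.0805],[0,0,0]],
    [[-0.049,0.226,-0.0807],[0,0,0]],
    [[-0.049,0.226,-0.0807],[0,0,0]]
  ]
}}

```text
time: 19.58
tool_pos: [0.5178, 0.0178, 0.0304]
tcp_rot: [-1.565, -0.169, 0.168]
wrist_force: [-1.9, -1.1, 5.3]
width: 0.001
```

>>> {"fn": "play_rows", "kwargs": {
  "motion": [
    [[0.0016,-0.0074,0],[0,0,0]],
    [[0.0032,-0.0147,0],[0,0,0]]
  ]
}}

```text
time: 19.82
tool_pos: [0.5195, 0.0129, 0.0306]
tcp_rot: [-1.563, -0.169, 0.167]
wrist_force: [-1.2, 3.6, 5.0]
width: -0.0
```

>>> {"fn": "play_rows", "kwargs": {
  "motion": [
    [[0.0016,-0.0074,0],[0,0,0]],
    [[0.0032,-0.0147,0],[0,0,0]]
  ]
}}

```text
time: 20.08
tool_pos: [0.5209, 0.007, 0.0306]
tcp_rot: [-1.563, -0.17, 0.166]
wrist_force: [-0.9, 3.4, 6.0]
width: 0.002
```

>>> {"fn": "play_rows", "kwargs": {
  "motion": [
    [[0.0016,-0.0074,0],[0,0,0]],
    [[0.0026,-0.0116,0],[0,0,0]]
  ]
}}

```text
time: 20.32
tool_pos: [0.522, 0.0023, 0.0306]
tcp_rot: [-1.563, -0.17, 0.166]
wrist_force: [-1.4, 3.8, 5.3]
width: 0.002
```

>>> {"fn": "play_rows", "kwargs": {
  "motion": [
    [[0,0,0.03],[0,0,0]],
    [[0.01,-0.06,0.08],[0,0,0]],
    [[0.03,-0.13,0.08],[0,0,0]],
    [[0.04,-0.185,0.08],[0,0,0]],
    [[0.04,-0.185,0.08],[0,0,0]],
    [[0.04,-0.185,0.08],[0,0,0]]
  ]
}}

```text
time: 21.08
tool_pos: [0.5365, -0.0718, 0.0616]
tcp_rot: [-1.564, -0.168, 0.169]
wrist_force: [0.3, 0.1, 0.0]
width: -0.001
```

```bash
python3 look.py 6; python3 - <<'E'
from ortho import *
a,b=ortho('5'),ortho('6')
s=np.hstack([a,b]);cv2.imwrite('pics/o56.png',s)
for n,o in (('5',a),('6',b)):
    for r in (275,280,285):
        g=o[r].astype(int).sum(1)/3
        d=np.abs(np.diff(g));print(n,r,[(int(i),int(g[i+1]-g[i])) for i in np.where(d>18)[0]])
E
```

```text
t 21.075 tcp [ 0.5365 -0.0718  0.0616] F [0.29 0.14 0.02] q [-0.18  0.18  2.04  0.    0.92 -0.39] w -0.001242012721538803
5 275 [(48, 29), (49, 25), (50, 22), (124, -19), (125, -31), (126, -29), (127, -24), (128, 20), (129, 64), (130, 58), (174, -21), (175, -28), (176, -31), (178, 41), (179, 50), (217, -21), (218, -35), (219, -43), (221, 32), (222, 40), (285, -20), (286, -48), (287, -34)]
5 280 [(47, 20), (48, 30), (49, 20), (124, -19), (125, -31), (126, -32), (127, -23), (128, 22), (129, 63), (130, 53), (217, -48), (218, -48), (219, -20), (221, 32), (222, 36), (286, -44), (287, -36)]
5 285 [(48, 23), (124, -20), (125, -30), (126, -26), (133, 23), (134, 28), (135, 19), (194, 18), (213, -22), (214, -29), (215, -23), (221, 31), (222, 35), (286, -41), (287, -36)]
6 275 [(48, 24), (49, 26), (50, 22), (124, -20), (125, -29), (126, -27), (127, -23), (129, 64), (130, 60), (166, -27), (167, -28), (174, -19), (175, -24), (176, -29), (178, 62), (179, 56), (218, -33), (219, -44), (221, 32), (222, 38), (285, -30), (286, -54), (287, -26)]
6 280 [(47, 20), (48, 31), (49, 23), (124, -19), (125, -31), (126, -32), (127, -24), (128, 20), (129, 64), (130, 56), (217, -48), (218, -47), (219, -19), (221, 32), (222, 35), (285, -22), (286, -46), (287, -30)]
6 285 [(47, 21), (48, 29), (49, 20), (124, -19), (125, -31), (126, -27), (134, 23), (135, 20), (194, 24), (214, -24), (215, -30), (216, -23), (221, 34), (222, 32), (286, -43), (287, -37)]
```

View pics/o56.png

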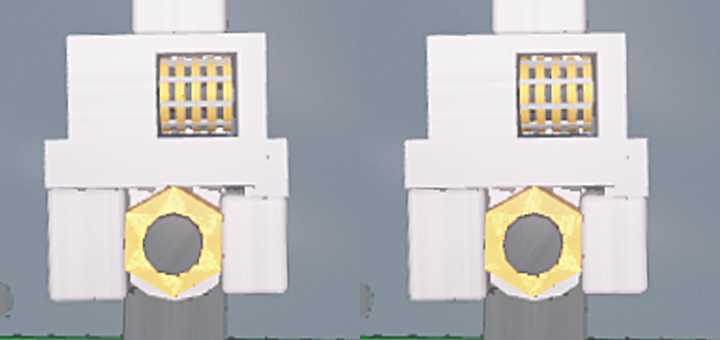

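>>> {"fn": "play_rows", "kwargs": {
  "motion": [
    [[0,0,0.1],[0,0,0]],
    [[-0.08,0.12,0.12],[0,0,0]],
    [[-0.16,0.24,0.12],[0,0,0]],
    [[-0.204,0.36,0.1],[0,0,0]],
    [[-0.204,0.45,0.04],[0,0,0]],
    [[-0.204,0.45,-0.06],[0,0,0]],
    [[-0.204,0.45,-0.1],[0,0,0]],
    [[-0.204,0.45,-0.107],[0,0,0]],
    [[-0.204,0.45,-0.107],[0,0,0]]
  ]
}}

```text
time: 22.25
tool_pos: [0.456, 0.108, 0.0194]
tcp_rot: [-1.564, -0.169, 0.168]
wrist_force: [0.3, 0.1, 0.3]
width: -0.001
```

```bash
python3 look.py 7 grip_mid; python3 - <<'E'
from h import *
C=np.array([.5228,-.0281]);th0=np.radians(-77.7)
prev=None
for phi in np.arange(0,.92,.03):
    a=th0-phi;ax=np.array([np.cos(a),np.sin(a)]);ay=np.array([-ax[1],ax[0]])
    t=C-.15*ax-.0215*ay;print(round(phi,2),np.round(t,4),np.round((t-prev)/.4,4) if prev is not None else '');prev=t
E
```

```text
t 22.25 tcp [0.456  0.108  0.0194] F [0.32 0.1  0.33] q [ 0.18  0.12  2.22  0.    0.8  -0.04] w -0.0006154218646165768
grip_mid 0.71 [0.4828 0.113  0.023 ] [384. 314.]
0.0 [0.4698 0.1139] 
0.03 [0.4741 0.1154] [0.0107 0.0038]
0.06 [0.4784 0.1168] [0.0108 0.0035]
0.09 [0.4828 0.1181] [0.0109 0.0032]
0.12 [0.4872 0.1192] [0.011  0.0028]
0.15 [0.4917 0.1202] [0.0111 0.0025]
0.18 [0.4961 0.1211] [0.0112 0.0022]
0.21 [0.5006 0.1218] [0.0112 0.0018]
0.24 [0.5051 0.1224] [0.0113 0.0015]
0.27 [0.5096 0.1229] [0.0113 0.0012]
0.3 [0.5142 0.1232] [0.0113 0.0008]
0.33 [0.5187 0.1234] [0.0114 0.0005]
0.36 [0.5232 0.1234] [0.0114 0.0001]
0.39 [0.5278 0.1234] [ 0.0114 -0.0002]
0.42 [0.5323 0.1231] [ 0.0114 -0.0005]
0.45 [0.5369 0.1228] [ 0.0113 -0.0009]
0.48 [0.5414 0.1223] [ 0.0113 -0.0012]
0.51 [0.5459 0.1217] [ 0.0113 -0.0016]
0.54 [0.5504 0.1209] [ 0.0112 -0.0019]
0.57 [0.5548 0.12  ] [ 0.0111 -0.0022]
0.6 [0.5593 0.119 ] [ 0.0111 -0.0026]
0.63 [0.5637 0.1178] [ 0.011  -0.0029]
0.66 [0.568  0.1165] [ 0.0109 -0.0032]
0.69 [0.5723 0.1151] [ 0.0108 -0.0036]
0.72 [0.5766 0.1136] [ 0.0107 -0.0039]
0.75 [0.5808 0.1119] [ 0.0106 -0.0042]
0.78 [0.585  0.1101] [ 0.0104 -0.0045]
0.81 [0.5891 0.1082] [ 0.0103 -0.0048]
0.84 [0.5932 0.1061] [ 0.0101 -0.0051]
0.87 [0.5972 0.1039] [ 0.01   -0.0054]
0.9 [0.6011 0.1016] [ 0.0098 -0.0057]
```

View pics/w7.png

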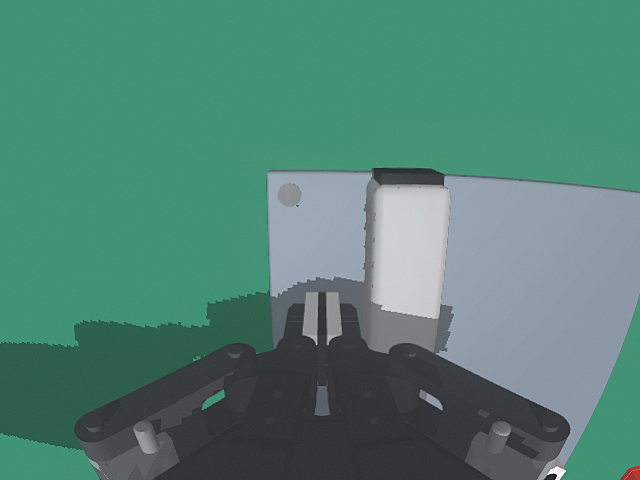

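>>> {"fn": "play_rows", "kwargs": {
  "motion": [
    [[0.01,0.006,0],[0,0,0]],
    [[0.018,0.01,0],[0,0,0]],
    [[0.024,0.012,0],[0,0,0]],
    [[0.028,0.013,0],[0,0,0]],
    [[0.028,0.013,0],[0,0,0]]
  ]
}}

```text
time: 22.98
tool_pos: [0.4647, 0.1129, 0.0184]
tcp_rot: [-1.565, -0.166, 0.172]
wrist_force: [-5.4, -1.1, 3.3]
width: 0.001
```

>>> {"fn": "play_rows", "kwargs": {
  "motion": [
    [[0.005,0.0015,0],[0,0,0]],
    [[0.01,0.003,0],[0,0,0]],
    [[0.01,0.003,0],[0,0,0]]
  ]
}}

```text
time: 23.35
tool_pos: [0.469, 0.1142, 0.0183]
tcp_rot: [-1.565, -0.166, 0.172]
wrist_force: [-5.0, -1.5, 2.7]
width: -0.001
```

>>> {"fn": "play_rows", "kwargs": {
  "motion": [
    [[0.0107,0.0038,0.002],[0,0,-0.038]],
    [[0.0215,0.0073,0.004],[0,0,-0.076]],
    [[0.0324,0.0105,0.006],[0,0,-0.115]],
    [[0.0434,0.0133,0.008],[0,0,-0.153]]
  ]
}}

```text
time: 23.85
tool_pos: [0.488, 0.12, 0.0218]
tcp_rot: [-1.569, -0.073, 0.073]
wrist_force: [-2.9, 0.4, -1.5]
width: 0.002
```

>>> {"fn": "play_rows", "kwargs": {
  "motion": [
    [[0.0111,0.0025,0],[0,0,-0.038]],
    [[0.0223,0.0047,0],[0,0,-0.076]],
    [[0.0335,0.0065,0],[0,0,-0.115]],
    [[0.0448,0.008,0],[0,0,-0.153]]
  ]
}}

```text
time: 24.35
tool_pos: [0.5059, 0.123, 0.0219]
tcp_rot: [-1.571, 0.021, -0.021]
wrist_force: [-1.7, -1.9, -0.5]
width: -0.003
```

>>> {"fn": "play_rows", "kwargs": {
  "motion": [
    [[0.0113,0.0012,0],[0,0,-0.038]],
    [[0.0226,0.002,0],[0,0,-0.076]],
    [[0.034,0.0025,0],[0,0,-0.115]]
  ]
}}

```text
time: 24.72
tool_pos: [0.5194, 0.1239, 0.0218]
tcp_rot: [-1.569, 0.092, -0.092]
wrist_force: [-3.5, -1.7, -1.0]
width: -0.003
```

```bash
python3 look.py 8 grip_mid
```

```text
t 24.725 tcp [0.5194 0.1239 0.0218] F [-3.47 -1.69 -1.04] q [ 0.19  0.23  2.08 -0.    0.84  0.31] w -0.0027856035360947938
grip_mid 0.96 [0.5423 0.1163 0.0263] [375. 324.]
```

View pics/w8.png

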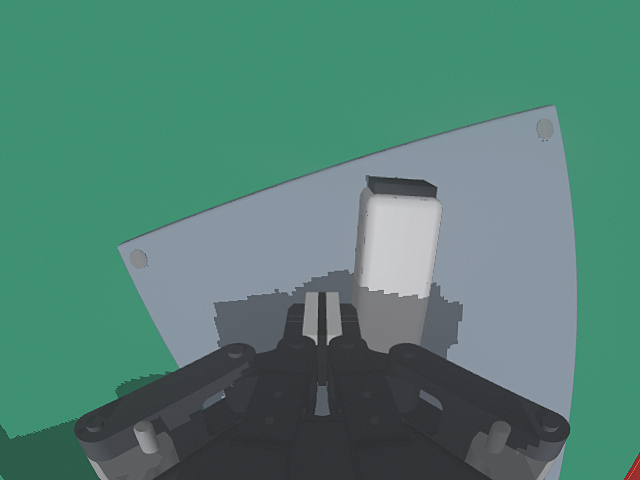

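>>> {"fn": "play_rows", "kwargs": {
  "motion": [
    [[0.0114,0.0001,0],[0,0,-0.05]],
    [[0.0228,-0.0001,0],[0,0,-0.1]],
    [[0.0342,-0.0006,0],[0,0,-0.15]]
  ]
}}

```text
time: 25.2
tool_pos: [0.5331, 0.1241, 0.022]
tcp_rot: [-1.562, 0.184, -0.184]
wrist_force: [-3.6, -0.3, -1.1]
width: 0.004
```

>>> {"fn": "play_rows", "kwargs": {
  "motion": [
    [[0.0113,-0.0009,0],[0,0,-0.045]],
    [[0.0226,-0.0021,0],[0,0,-0.09]],
    [[0.0339,-0.0037,0],[0,0,-0.13]]
  ]
}}

```text
time: 25.58
tool_pos: [0.5469, 0.1224, 0.022]
tcp_rot: [-1.554, 0.265, -0.265]
wrist_force: [-3.6, 0.5, 1.2]
width: 0.001
```

>>> {"fn": "play_rows", "kwargs": {
  "motion": [
    [[0.0112,-0.0019,0],[0,0,-0.038]],
    [[0.0223,-0.0041,0],[0,0,-0.076]]
  ]
}}

```text
time: 25.82
tool_pos: [0.5557, 0.1207, 0.0219]
tcp_rot: [-1.548, 0.311, -0.311]
wrist_force: [-3.4, 1.1, 1.7]
width: -0.002
```

>>> {"fn": "play_rows", "kwargs": {
  "motion": [
    [[0.0055,-0.0013,0],[0,0,-0.019]],
    [[0.011,-0.0027,0],[0,0,-0.038]],
    [[0.011,-0.0027,0],[0,0,-0.038]]
  ]
}}

```text
time: 26.2
tool_pos: [0.5602, 0.1195, 0.0219]
tcp_rot: [-1.545, 0.333, -0.334]
wrist_force: [-3.7, 0.7, 0.7]
width: 0.001
```

>>> {"fn": "play_rows", "kwargs": {
  "motion": [
    [[0.0055,-0.0015,0],[0,0,-0.019]],
    [[0.011,-0.003,0],[0,0,-0.038]],
    [[0.011,-0.003,0],[0,0,-0.038]]
  ]
}}

```text
time: 26.58
tool_pos: [0.5646, 0.1183, 0.0219]
tcp_rot: [-1.541, 0.356, -0.357]
wrist_force: [-3.3, 1.1, 0.5]
width: -0.002
```

>>> {"fn": "play_rows", "kwargs": {
  "motion": [
    [[0.005,-0.0016,0],[0,0,-0.019]],
    [[0.0095,-0.0029,0],[0,0,-0.035]],
    [[0.0095,-0.0029,0],[0,0,-0.035]]
  ]
}}

```text
time: 26.95
tool_pos: [0.5683, 0.1171, 0.0219]
tcp_rot: [-1.538, 0.378, -0.378]
wrist_force: [-3.8, -0.7, 1.5]
width: -0.001
```

>>> {"fn": "play_rows", "kwargs": {
  "motion": [
    [[0.0035,-0.0012,0],[0,0,-0.012]],
    [[0.007,-0.0023,0],[0,0,-0.024]],
    [[0.007,-0.0023,0],[0,0,-0.024]]
  ]
}}

```text
time: 27.32
tool_pos: [0.571, 0.1162, 0.0219]
tcp_rot: [-1.535, 0.393, -0.393]
wrist_force: [-4.5, 0.1, 1.5]
width: -0.003
```

>>> {"fn": "play_rows", "kwargs": {
  "motion": [
    [[0.0035,-0.0012,0],[0,0,-0.012]],
    [[0.007,-0.0025,0],[0,0,-0.024]],
    [[0.007,-0.0025,0],[0,0,-0.024]]
  ]
}}

```text
time: 27.7
tool_pos: [0.5739, 0.1152, 0.0219]
tcp_rot: [-1.532, 0.407, -0.408]
wrist_force: [-4.4, 0.8, 1.1]
width: 0.001
```

>>> {"fn": "play_rows", "kwargs": {
  "motion": [
    [[0.0025,-0.001,0],[0,0,-0.01]],
    [[0.005,-0.0019,0],[0,0,-0.02]],
    [[0.005,-0.0019,0],[0,0,-0.02]]
  ]
}}

```text
time: 28.08
tool_pos: [0.5758, 0.1145, 0.0219]
tcp_rot: [-1.53, 0.42, -0.42]
wrist_force: [-3.6, -0.3, 0.8]
width: 0.002
```

>>> {"fn": "play_rows", "kwargs": {
  "motion": [
    [[0.0025,-0.001,0],[0,0,-0.01]],
    [[0.005,-0.002,0],[0,0,-0.02]],
    [[0.005,-0.002,0],[0,0,-0.02]]
  ]
}}

```text
time: 28.45
tool_pos: [0.5779, 0.1137, 0.0219]
tcp_rot: [-1.527, 0.432, -0.432]
wrist_force: [-3.0, 1.8, 0.6]
width: 0.001
```

>>> {"fn": "play_rows", "kwargs": {
  "motion": [
    [[0.0025,-0.001,0],[0,0,-0.01]],
    [[0.005,-0.002,0],[0,0,-0.02]],
    [[0.005,-0.002,0],[0,0,-0.02]]
  ]
}}

```text
time: 28.82
tool_pos: [0.5798, 0.1129, 0.0219]
tcp_rot: [-1.525, 0.444, -0.444]
wrist_force: [-3.6, 0.7, 1.1]
width: 0.0
```

```bash
python3 look.py 9 grip_mid
```

```text
t 28.825 tcp [0.5798 0.1129 0.0219] F [-3.55  0.73  1.09] q [ 0.15  0.32  1.96 -0.    0.86  0.72] w 0.00023097670677159305
grip_mid 0.69 [0.6    0.096  0.0259] [381. 322.]
```

View pics/w9.png

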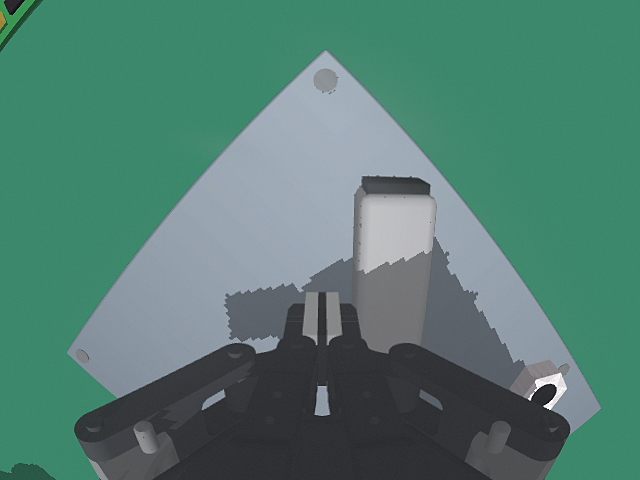

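>>> {"fn": "play_rows", "kwargs": {
  "motion": [
    [[0.0018,-0.0008,0],[0,0,-0.007]],
    [[0.0036,-0.0016,0],[0,0,-0.014]],
    [[0.0036,-0.0016,0],[0,0,-0.014]]
  ]
}}

```text
time: 29.3
tool_pos: [0.5812, 0.1123, 0.0219]
tcp_rot: [-1.523, 0.453, -0.453]
wrist_force: [-3.5, 2.1, 0.6]
width: 0.002
```

>>> {"fn": "play_rows", "kwargs": {
  "motion": [
    [[0.0018,-0.0008,0],[0,0,-0.007]],
    [[0.0036,-0.0016,0],[0,0,-0.014]],
    [[0.0036,-0.0016,0],[0,0,-0.014]]
  ]
}}

```text
time: 29.68
tool_pos: [0.5822, 0.1119, 0.0219]
tcp_rot: [-1.521, 0.462, -0.461]
wrist_force: [-5.3, 2.5, 1.5]
width: 0.002
```

>>> {"fn": "play_rows", "kwargs": {
  "motion": [
    [[0.0018,-0.0008,0],[0,0,-0.007]],
    [[0.0036,-0.0016,0],[0,0,-0.014]],
    [[0.0036,-0.0016,0],[0,0,-0.014]]
  ]
}}

```text
time: 30.05
tool_pos: [0.5837, 0.1113, 0.0218]
tcp_rot: [-1.519, 0.471, -0.47]
wrist_force: [-4.6, 2.3, 2.5]
width: 0.0
```

>>> {"fn": "play_rows", "kwargs": {
  "motion": [
    [[0.0018,-0.0009,0],[0,0,-0.007]],
    [[0.0036,-0.0018,0],[0,0,-0.014]],
    [[0.0036,-0.0018,0],[0,0,-0.014]]
  ]
}}

```text
time: 30.42
tool_pos: [0.585, 0.1107, 0.0218]
tcp_rot: [-1.517, 0.48, -0.478]
wrist_force: [-4.5, 3.5, 2.8]
width: 0.002
```

```bash
cat > f.py <<'E'
from h import *
R,p,s=tool();F=s["wrist_force"];a=np.radians(-34);print(s["time"],np.round(p,4),np.round(F,2),"push",-(F[0]*np.cos(a)+F[1]*np.sin(a)))
E
python3 f.py
```

```text
30.425 [0.585  0.1107 0.0218] [-4.52  3.54  2.77] push 5.7262181775415435
```

>>> {"fn": "play_rows", "kwargs": {
  "motion": [
    [[0.0018,-0.0009,0],[0,0,-0.007]],
    [[0.0036,-0.0019,0],[0,0,-0.014]],
    [[0.0036,-0.0019,0],[0,0,-0.014]]
  ]
}}

```text
time: 30.8
tool_pos: [0.5863, 0.1101, 0.0218]
tcp_rot: [-1.515, 0.488, -0.486]
wrist_force: [-5.7, 4.3, 2.7]
width: -0.002
```

```bash
python3 f.py
```

```text
30.8 [0.5863 0.1101 0.0218] [-5.71  4.35  2.73] push 7.161903187240341
```

>>> {"fn": "play_rows", "kwargs": {
  "motion": [
    [[0.0018,-0.0009,0],[0,0,-0.007]],
    [[0.0036,-0.0019,0],[0,0,-0.014]],
    [[0.0036,-0.0019,0],[0,0,-0.014]]
  ]
}}

```text
time: 31.18
tool_pos: [0.5876, 0.1095, 0.0218]
tcp_rot: [-1.513, 0.497, -0.495]
wrist_force: [-6.3, 4.2, 2.7]
width: 0.002
```

```bash
python3 f.py
```

```text
31.175 [0.5876 0.1095 0.0218] [-6.25  4.16  2.69] push 7.510748908115165
```

>>> {"fn": "play_rows", "kwargs": {
  "motion": [
    [[0.001,-0.0006,0],[0,0,-0.004]],
    [[0.0016,-0.001,0],[0,0,-0.006]],
    [[0.0016,-0.001,0],[0,0,-0.006]]
  ]
}}

```text
time: 31.55
tool_pos: [0.5879, 0.1093, 0.0218]
tcp_rot: [-1.512, 0.501, -0.498]
wrist_force: [-7.6, 5.0, 3.2]
width: -0.003
```

```bash
python3 f.py
```

```text
31.55 [0.5879 0.1093 0.0218] [-7.56  4.99  3.22] push 9.060091363441524
```

>>> {"fn": "play_rows", "kwargs": {
  "motion": [
    [[-0.006,0.004,0],[0,0,0]],
    [[-0.02,0.0135,0],[0,0,0]],
    [[-0.05,0.034,0],[0,0,0]],
    [[-0.06,0.04,0.1],[0,0,0]],
    [[-0.06,0.04,0.2],[0,0,0]],
    [[-0.06,-0.05,0.25],[0,0,0]],
    [[-0.06,-0.2,0.25],[0,0,0]],
    [[-0.06,-0.35,0.2],[0,0,0]],
    [[-0.06,-0.44,0.15],[0,0,0]],
    [[-0.06,-0.44,0.15],[0,0,0]]
  ]
}}

```text
time: 32.8
tool_pos: [0.5631, -0.0695, 0.0802]
tcp_rot: [-1.513, 0.504, -0.5]
wrist_force: [-0.8, 0.8, -0.6]
width: 0.0
```

```bash
python3 look.py 10 nut_mid worm_top grip_mid
```

```text
t 32.8 tcp [ 0.5631 -0.0695  0.0802] F [-0.83  0.82 -0.61] q [-0.17  0.21  1.98 -0.    0.96  0.48] w 4.550162122784446e-05
nut_mid 0.7 [ 0.6678 -0.3894 -0.0015] [581. 420.]
nut_mid 0.67 [ 0.5208 -0.0253  0.021 ] [218. 246.]
worm_top 0.75 [ 0.5494 -0.0015  0.0315] [223. 187.]
```

View pics/w10.png

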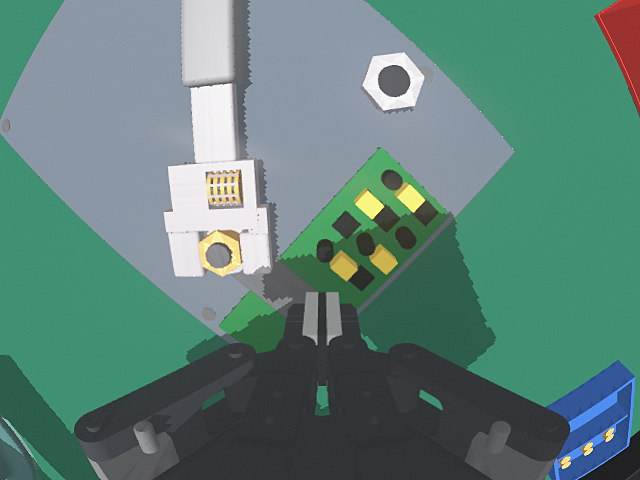

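```bash
python3 - <<'E'
from ortho import *
o=ortho('10',yaw=-77.7-47);o5=ortho('5')
cv2.imwrite('pics/o10.png',np.hstack([o5,o]))
E
```

```text
(no output)
```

View pics/o10.png

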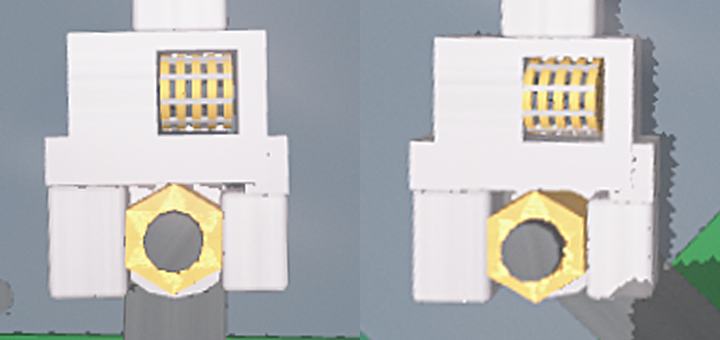

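>>> {"fn": "play_rows", "kwargs": {
  "motion": [
    [[-0.08,0,0],[0,0,0]],
    [[-0.163,0.011,-0.02],[0,0,0]],
    [[-0.163,0.011,-0.045],[0,0,0]],
    [[-0.163,0.011,-0.045],[0,0,0]],
    [[-0.163,0.011,-0.045],[0,0,0]]
  ]
}}

```text
time: 33.62
tool_pos: [0.5014, -0.063, 0.0647]
tcp_rot: [-1.512, 0.497, -0.5]
wrist_force: [0.6, -0.1, 0.5]
width: 0.001
```

```bash
python3 look.py 11; python3 - <<'E'
from ortho import *
o=ortho('11',yaw=-77.7-46);o5=ortho('5')
cv2.imwrite('pics/o11.png',np.hstack([o5,o]))
for n,o in (('5',o5),('11',o)):
    for r in (275,280,285):
        g=o[r].astype(int).sum(1)/3
        d=np.abs(np.diff(g));print(n,r,[(int(i),int(g[i+1]-g[i])) for i in np.where(d>18)[0]])
E
```

```text
t 33.625 tcp [ 0.5014 -0.063   0.0647] F [ 0.56 -0.15  0.48] q [-0.17  0.11  2.12  0.    0.91  0.46] w 0.0008955941008499354
5 275 [(48, 26), (49, 28), (50, 18), (125, -28), (126, -34), (127, -33), (129, 53), (130, 71), (131, 27), (217, -32), (218, -51), (219, -37), (221, 25), (222, 38), (223, 24), (286, -39), (287, -42)]
5 280 [(48, 27), (49, 24), (50, 18), (125, -28), (126, -31), (127, -21), (130, 29), (131, 36), (132, 28), (217, -43), (218, -52), (219, -26), (221, 30), (222, 36), (223, 26), (286, -33), (287, -43)]
5 285 [(48, 22), (125, -27), (126, -34), (136, 25), (137, 36), (138, 39), (139, 26), (211, -26), (212, -42), (213, -28), (221, 23), (222, 38), (223, 27), (285, -20), (286, -26)]
11 275 [(49, 19), (50, 31), (51, 29), (188, -20), (190, 37), (191, 46), (194, 19), (195, 19), (286, -24), (287, -37), (288, -31)]
11 280 [(49, 27), (50, 25), (51, 19), (126, -23), (127, -27), (220, -28), (221, -21), (224, 19), (286, -32), (287, -42), (288, -19)]
11 285 [(49, 19), (50, 22), (125, -18), (126, -22), (127, -21), (133, 28), (134, 35), (135, 38), (136, 24), (219, -22), (220, -40), (221, -25), (223, 25), (224, 26), (225, 20), (286, -31), (287, -41), (288, -40)]
```

View pics/o11.png

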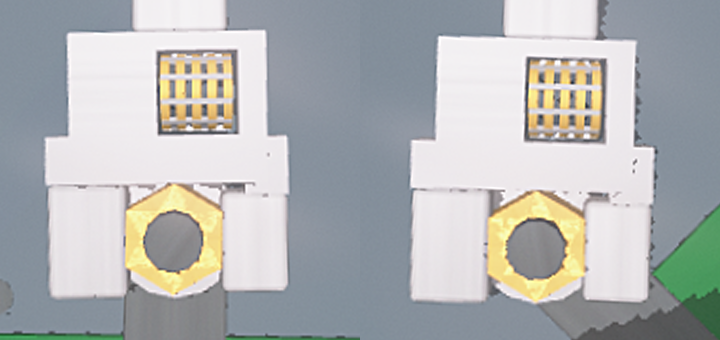

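>>> {"fn": "play_rows", "kwargs": {
  "motion": [
    [[0,0,0.12],[0,0,0]],
    [[0,-0.05,0.25],[0,0,0]],
    [[0,-0.2,0.35],[0,0,0]],
    [[0,-0.35,0.4],[0,0,0]],
    [[0,-0.48,0.4],[0,0,0]],
    [[0,-0.5,0.4],[0,0,0]]
  ]
}}

```text
time: 34.42
tool_pos: [0.5006, -0.2675, 0.2254]
tcp_rot: [-1.513, 0.5, -0.505]
wrist_force: [0.1, -1.1, -0.3]
width: 0.005
```

```bash
python3 - <<'E'
from h import *
P,d=cams.read_camera("top");cv2.imwrite("pics/topE.png",P[:,:,::-1]);print(bot.read_state()["time"])
E
```

```text
34.475
```

View pics/topE.png

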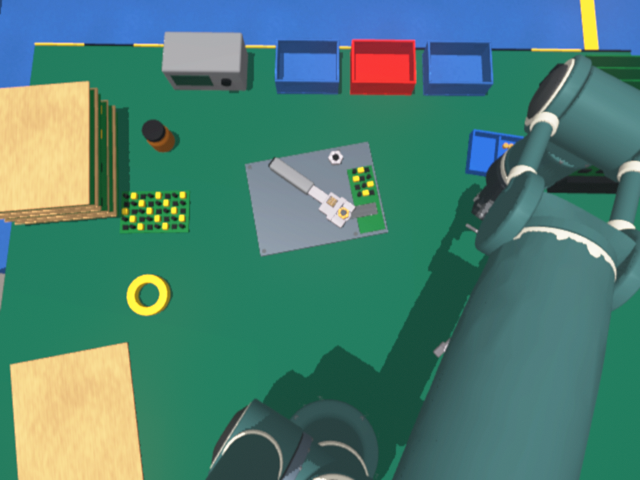

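```bash
python3 -c "
from workcell import bot
print(bot.finish_job())"
```

```text
the job is handed in; nothing more can be done
None
```

The jaws now fit the nut, and the nut is turned up tight against its end. I handed the job in at about 34.5 s, with the wrench lying on the nut and the arm well clear.

**Jaws:** I rolled the worm with seven light strokes, pressing with about 5–7 N. By the wrist pictures the jaws measure about 24 mm apart. The last stroke moved neither the jaw nor the worm's ribs, so the worm had stopped.

**Tightening:** I pushed the grip clockwise through about 46°. The push ran at about 3–5 N, then climbed steadily at the end stop over the last 6–7 mm. I backed off at a final reading of 9.1 N, right at the 9 N limit. The readings are noisy by roughly ±0.7 N, and the one before it was 7.5 N.

**Last checks:**
- **Jaw fit:** the opening was still about 24 mm after tightening (about 0.25 mm wider by picture, within what I can measure). The hex was still square between the jaws.
- **Nut turn:** the pictures give about 0.80 rad, good to a degree or two, which matches the end stop but does not prove it on its own. The rising push is the stronger evidence.
- **Rest of the bench:** the spare nut, panel, tape and jar look unmoved in the final top view. The arm hid the screwdriver, nearly all of the smaller wrench and part of the tray in that picture, but it went nowhere near them at low height.

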